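# Lift the drying block out of its drip frame and seat it in the soap box

### The arm

A 6-joint arm with a two-finger parallel gripper is mounted at the origin on the work surface. World frame = base frame: x ahead of the robot, y to its left, z up, the work surface at z = 0. Lengths are in mm, angles in degrees, forces in N, time in s.
With the tool pointing down it reaches from about 300 to 850 mm from the base axis. Payload 4.2 kg.
Tool frame: the origin (TCP) lies at the very end of the fingers, on their centre line; the grasp point (between the pads) lies 19 mm behind it; z points along the fingers, y is the line along which they close (so a half turn about z gives the same grasp; the last joint's range is limited). The gripper opens to 91 mm and grips with 3 to 60 N. Pads are 32 mm wide; open, the fingers measure 118 mm over their backs; the gripper's body (76 mm by 178 mm) begins 60 mm behind the grasp point.
Start: joints at [-68.583, 18.312, 89.639, -0, 72.044, -1.146], TCP at [220.632, -531.003, 213.976] pointing down, gripper open.
Joint ranges: [-177.97, 177.97], [-48.28, 115.42], [12.27, 149.76], [-77.06, 257.06], [2.81, 150.46], [-146.56, 146.56]. Speed limits (degrees/s): [147.25, 147.25, 180, 180, 180, 180].

### API

Orientations are given as [roll, pitch, yaw] about the fixed x, y, z axes, in that order (R = Rz(yaw) Ry(pitch) Rx(roll)).
In Python, from workcell import * gives the robot as it stands.
- The arm moves only by the tool move_arm, never from a script. Its argument "motion" is a list of rows, each a list of 3 entries, a list of its own where there are three numbers: the finger opening in mm, from 0 to 91.2, then the shift along the world's x, y, z in units of 25 mm (1.0 is 25 mm), then the turn, a rotation vector about the world's x, y, z in units of 4 degrees (1.0 is 4 degrees). In form: [[grip, [x, y, z], [ax, ay, az]], ...]. A call has 1 to 20 rows; each row shifts and turns the commanded pose from where the row before left it; what a row does not reach is not made up. A row lasts 1/12 s, in which the tool goes at most 41.7 mm and 7.16 degrees, less where a joint would pass 70% of its speed; a pose out of reach is approached as far as the arm can. A call with a number of a shift or a turn outside -1 to 1 is refused whole. A call with a gripper value outside its range is refused whole. The fingers move at their own pace and stop on an object; "grip_force" is the grip in N (left out, the last holds). Time passes only in rows, so rows that do not move let the fingers close. It gives the time, the measured TCP pose, the force, the opening and the grip force at its end, in the units of the state.
- state(): the state, without advancing time (a new reading comes with each control period).
- grab_frame(name): name is "side" or "top"; returns the picture (420x560x3 uint8, blue, green, red); there is no depth.
- camera_info(name): a dict with "fx", "fy", "cx", "cy" (pixels), "rvec" (rotation vector, rad) and "tvec" (3), from world to camera coordinates, as OpenCV has them. Camera axes: x right, y down, z forward; pixel columns grow to the right and rows downward; lengths in mm; the calibration is good to about 2 mm. A picture is of the moment at which its call begins. camera_info takes no time and is no camera call.
- job_done(): hands the job in; it is judged then, once.
The state is a dict: "time_s": time; "qpos": joint angles; "qvel": joint speeds; "effort": joint torques, N m; "ee_pos": TCP position; "ee_rot": TCP orientation; "force": force on the tool from outside, world axes, zero at the start; "torque": the same for the moment, N m; "gripper_width": finger opening in mm; "gripper_force": force on a finger pad.
Only numpy, scipy, OpenCV 4.12 (cv2) and the standard library are available. Lean on these libraries where they do the work, as an engineer would, in place of code of your own. Each camera call takes 0.05 s, during which the arm holds its last target. There are 200 camera calls.

### The job

Press the orange paddle down so that the grey drying block rises through its blue frame, then take the block from above and lower it gently into the upper clear soap box, flat and fully home. The nail brush lying across that box has to come off first: lay it bristles-down on the bare board. Leave the soap boxes standing where they are and do not shift the other things.

Things in the scene. Friction and masses are not known exactly. Their poses are not given: they have to be found in the camera images.
- stand: Blue drip stand, fixed: a rectangular open frame on two long side cheeks and a white foot plate 150 x 82 mm. Origin: centre of its underside, on the board; x = long axis, the paddle sticks out on the -x side. Frame outside 121 x 75 mm, opening 109 x 63 mm, rim 75 mm above the board; an inner ledge 45 mm above the board carries the block. A lift plate below rises as the paddle is pressed.
- paddle (a joint): Rocker of the stand, rad: 0 = pad fully up, 0.5 = fully pressed (stop); starts between 0 and 0.04. The lift plate rises 60 mm per rad, the first 3 mm (from 0 rad) empty, so the block ends up to 27 mm proud of the rim. Takes about 7 to 12 N at the pad; friction keeps it where it is left. Its axis is level, along the stand's y, 60 mm from the stand's centre on the -x side, 36 mm above the board.
- pad (a point): Centre of the top of the orange press pad, 45 mm (along the stand's x) x 50 mm, moving with the paddle: 85 mm beyond the rocker's axis, 142 mm from the stand's origin on its -x side, 60 mm above the board when up and 18 mm when fully pressed; it slopes 0.25 rad outwards-up when up, as much down when pressed.
- block: Loose grey stone-like drying block, a plain solid 106 (x) x 60 (y) x 30 (z) mm, about 0.2 kg, with dark grooves drawn on its top. Origin at the centre of its underside, z up. At the start it sits in the frame, top flush with the rim, 1.5 mm of play all round.
- boxes: Stacked pair of clear soap boxes with green rims, held together and handled as one thing, loose on the board, 0.35 kg, outside 117 (x) x 71 (y) mm, 44 mm high, walls 3 mm. Origin at the centre of the underside, z up.
- seat (a point): Centre of the inner floor of the upper soap box, 28 mm above the board; its inside is 111 x 65 mm and 16 mm deep, axes as those of the boxes. The seated block stands 14 mm above the rim.
- brush: Loose nail brush 100 (x) x 42 (y) x 32 (z) mm, 0.07 kg: wooden back (upper 16 mm, 42 mm wide), stiff rigid yellow bristle part below it (96 x 36 mm). Origin at the centre of its underside (bristle tips), z up. At the start it lies bristles-down across the mouth of the upper soap box, its underside 44 mm above the board.
- jar: Bystander: closed white plastic jar with a red lid, diameter 66 mm, 80 mm tall; origin at the centre of its underside.
- cup: Bystander: green tumbler, diameter 74 mm, 90 mm tall; origin at the centre of its underside.
- holder: Bystander: white ceramic toothbrush holder, round, diameter 72 mm, 90 mm tall; origin at the centre of its underside.
- clip: Bystander: aluminium hair clip lying flat, 82 (x) x 22 (y) x 12 mm; origin at the centre of its underside.
- bottle: Bystander: blue bottle, diameter 64 mm, 110 mm tall; origin at the centre of its underside.
- tin: Bystander: round aluminium tin with a lid, diameter 94 mm, 85 mm tall; origin at the centre of its underside.
There are look-alikes about, which are no part of the job. Of the things that look like the brush, the largest one is meant. Leave any pink look-alike of the block alone.

How it is judged:
By the outcome, as a careful person would: the job done as asked, in the order asked, and still so for the second after the job is handed in, with the robot touching nothing.
It also fails if it takes over 67 s, if anything falls off the work surface, if the arm or the gripper's body presses on something with over 40 N, if the wrist force passes 120 N, or if a joint passes its speed limit or range.

## Working session

There is one attempt and no reset: what is moved stays moved. The work goes in short steps, Python scripts to look and compute and a tool call to move; the robot and the scene stay as the last step left them, time stands still between calls to the robot, and variables do not carry over. Pictures are saved under pics/ and viewed, at most 10 in all, crops included, and the job is handed in when it is done.

Besides the shell and the picture viewer there is one more tool, called after "Emit:" in YAML: its name, and indented under it one key for each argument. move_arm: Moves the arm, as the interface text tells. Shifts and turns lie within -1 to 1; 1 stands for 25 mm of shift or 4 degrees of turn. Its arguments: {"type":"object","properties":{"motion":{"type":"array","items":{"type":"array"}},"grip_force":{"type":"number"}},"required":["motion"]}

```bash
mkdir -p pics; ls; python3 - <<'E'
from workcell import *
import cv2
for n in("side","top"):
    cv2.imwrite(f"pics/{n}0.png",grab_frame(n)); print(camera_info(n))
print(state())
E
```

```text
pics
{'fx': 545.7014010966054, 'fy': 545.7014010966054, 'cx': 280.07066214938806, 'cy': 213.7545872920692, 'rvec': array([ 0.949458  , -2.38799626,  1.14747892]), 'tvec': array([ 438.48852463,  329.93715388, 1069.26731455])}
{'fx': 405.2492785286434, 'fy': 405.2492785286434, 'cx': 283.0001856728571, 'cy': 206.55826843221408, 'rvec': array([ 2.20054809, -2.15710619,  0.11897619]), 'tvec': array([ -20.47757429,  615.91670545, 1199.62267664])}
{'time_s': 0.1, 'qpos': array([-6.85824624e+01,  1.83474167e+01,  8.96973337e+01, -8.87664874e-04,
        7.20429793e+01, -1.14640710e+00]), 'qvel': array([-0.03939685, -0.01635228, -0.08954298, -0.22694546, -0.04771854,
       -0.14974008]), 'effort': array([ 1.22214806e-03, -4.13332164e+01, -2.32510024e+01,  7.29881390e-02,
        4.21713176e-02, -6.19279535e-05]), 'ee_pos': array([ 220.47045236, -530.5884566 ,  213.22408202]), 'ee_rot': array([-1.79912271e+02, -9.11391832e-04,  2.25642183e+01]), 'force': array([ 0.07658366,  0.22018244, -0.32624616]), 'torque': array([ 0.02609564,  0.01109892, -0.00906957]), 'gripper_force': 0.0, 'gripper_width': 91.20662265734849}
```

View pics/top0.png

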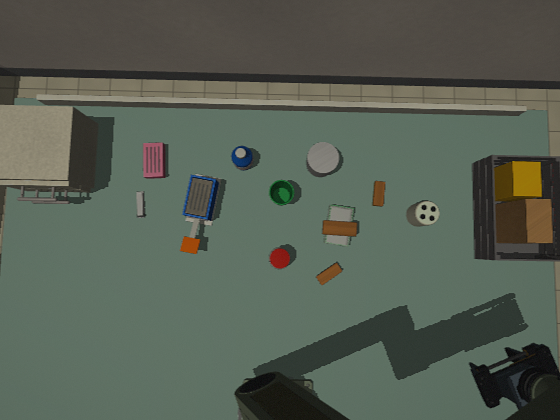

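View pics/side0.png

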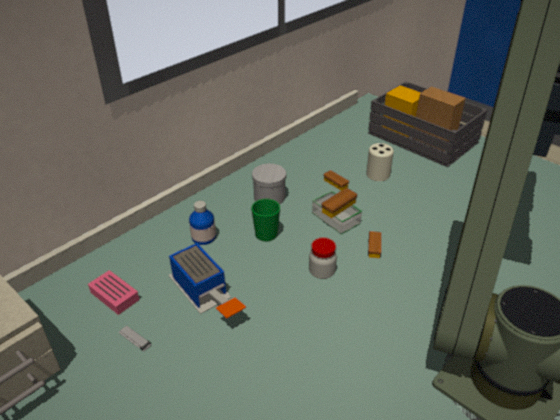

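The top view shows the stand at (201,198) with its pad at (190,245), and the boxes at (340,226) with the big brush across them. Small brushes lie at (379,193) and (330,273), and the pink block is at (153,160). Next I measure them.

```bash
cat > h.py <<'E'
from workcell import *
import numpy as np, cv2
def cam(n):
    c=camera_info(n); K=np.array([[c["fx"],0,c["cx"]],[0,c["fy"],c["cy"]],[0,0,1]])
    return K,cv2.Rodrigues(np.array(c["rvec"]))[0],np.array(c["tvec"]).ravel()
def cast(n,uv,z):
    K,R,t=cam(n); uv=np.atleast_2d(uv).astype(float)
    d=(R.T@np.linalg.inv(K)@np.c_[uv,np.ones(len(uv))].T).T; o=-R.T@t
    return o+d*((z-o[2])/d[:,2])[:,None]
def proj(n,p):
    K,R,t=cam(n); q=K@(R@np.atleast_2d(p).T+t[:,None]); return (q[:2]/q[2]).T
def mask(img,lo,hi,roi):
    m=cv2.inRange(cv2.cvtColor(img,cv2.COLOR_BGR2HSV),lo,hi); r=np.zeros_like(m)
    x0,y0,x1,y1=roi; r[y0:y1,x0:x1]=m[y0:y1,x0:x1]; return r
def rect(n,m,z):
    """min-area rect of mask cast on plane z: centre, sizes, direction of long side (deg)"""
    c=max(cv2.findContours(m,cv2.RETR_EXTERNAL,cv2.CHAIN_APPROX_NONE)[0],key=cv2.contourArea)
    P=cast(n,c[:,0,:],z)[:,:2].astype(np.float32)
    (cx,cy),(w,h),a=cv2.minAreaRect(P)
    if w<h: w,h,a=h,w,a+90
    return np.round([cx,cy,w,h,(a+90)%180-90],1)
E
cat > m.py <<'E'
from h import *
t=cv2.imread("pics/top0.png"); s=cv2.imread("pics/side0.png")
O=((3,120,70),(18,255,255)); B=((105,120,40),(125,255,255))
print("pad",rect("top",mask(t,*O,(175,230,210,260)),60),rect("side",mask(s,*O,(210,290,250,325)),60))
print("brush",rect("top",mask(t,*O,(315,212,365,242)),76),rect("side",mask(s,*O,(315,185,362,222)),76))
print("blue",rect("top",mask(t,*B,(175,170,225,225)),75))
m=mask(t,(0,0,60),(40,90,255),(183,174,220,222)); print("block",rect("top",m,75))
a=cv2.resize(t[140:290,130:430],None,fx=2.6,fy=2.6,interpolation=cv2.INTER_CUBIC)
b=cv2.resize(s[160:330,150:400],None,fx=2.4,fy=2.4,interpolation=cv2.INTER_CUBIC)
cv2.imwrite("pics/a.png",a[:, :780]); cv2.imwrite("pics/b.png",b)
E
python3 m.py
```

```text
pad [495.9 262.3  50.5  43.7  79.9] [492.2 269.2  50.5  41.9  82.3]
brush [ 552.7 -172.6   98.7   40.8   86.9] [ 546.8 -161.7  107.9   47.8   88.1]
blue [635.2 233.9 121.1  85.   -9.6]
block [635.9 239.3 104.7  60.1  -9.8]
```

View pics/a.png

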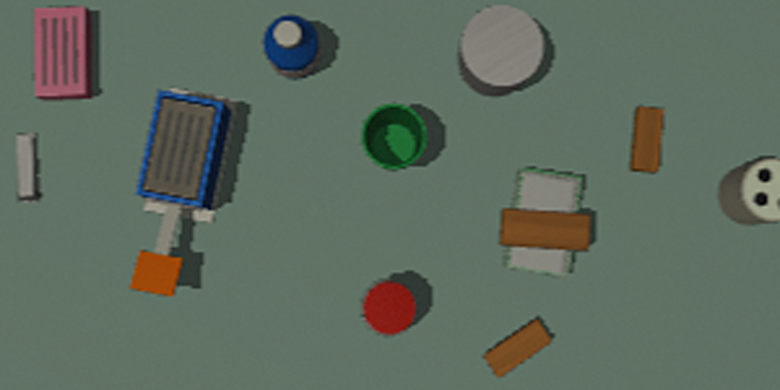

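The crop agrees with the model: block at (636,239), stand axis at -9.8°, and the pad prediction (496,263) matches the measured (495.9,262.3). Now the boxes' rim and the bystander positions.

```bash
cat > m2.py <<'E'
from h import *
t=cv2.imread("pics/top0.png")
c=np.array([[520,168],[585,173],[572,274],[508,268]])/2.6+[130,140]
P=cast("top",c,44)[:,:2]; print("box corners",P.round(1).tolist(),P.mean(0).round(1))
print("sides",np.linalg.norm(np.roll(P,-1,0)-P,axis=1).round(1))
g=mask(t,(50,60,50),(85,255,255),(318,200,366,250)); 
g=mask(t,(60,85,40),(80,255,255),(318,200,366,250)); print(g.sum()//255)
g|=0
w=mask(t,(0,0,110),(179,45,255),(318,200,366,250)); print("white",rect("top",w,40),w.sum()//255)
for n,p,z in(("jar",(280,258),80),("cup",(282,192),90),("holder",(427,212),90),("bottle",(241,156),110),("tin",(323,158),85),("clip",(140,204),12),("sb1",(379,193),16),("sb2",(330,273),16),("spot",(390,262),0)):
    print(n,cast("top",p,z)[0].round(0))
Z=np.array(cv2.findNonZero(w|g))[:,0]; h=cv2.convexHull(Z)[:,0]; print(cv2.minAreaRect(cast("top",h,44)[:,:2].astype(np.float32)))
E
python3 m2.py
```

```text
box corners [[623.6, -149.1], [619.3, -224.3], [502.8, -209.7], [508.3, -136.2]] [ 563.5 -179.8]
sides [ 75.4 117.4  73.7 116. ]
22
white [ 565.2 -185.1  148.4  142.2    0.6] 1595
jar [463.  -2.  80.]
cup [653.  -4.  90.]
holder [ 603. -424.   90.]
bottle [751. 116. 110.]
tin [ 756. -122.   85.]
clip [617. 430.  12.]
sb1 [ 666. -304.   16.]
sb2 [ 419. -154.   16.]
spot [ 454. -341.    0.]
((565.0241088867188, -184.4560546875), (147.88372802734375, 141.6943817138672), 0.6308538317680359)
```

Box centre is about (563,-180), axis about -7°. First I go above the brush at (553,-173), yaw 87.

Emit:
move_arm:
  motion:
    - [91,[0.78,0.842,-0.195],[0,0,0.947]]
    - [91,[0.78,0.842,-0.195],[0,0,0.947]]
    - [91,[0.78,0.842,-0.195],[0,0,0.947]]
    - [91,[0.78,0.842,-0.195],[0,0,0.947]]
    - [91,[0.78,0.842,-0.195],[0,0,0.947]]
    - [91,[0.78,0.842,-0.195],[0,0,0.947]]
    - [91,[0.78,0.842,-0.195],[0,0,0.947]]
    - [91,[0.78,0.842,-0.195],[0,0,0.947]]
    - [91,[0.78,0.842,-0.195],[0,0,0.947]]
    - [91,[0.78,0.842,-0.195],[0,0,0.947]]
    - [91,[0.78,0.842,-0.195],[0,0,0.947]]
    - [91,[0.78,0.842,-0.195],[0,0,0.947]]
    - [91,[0.78,0.842,-0.195],[0,0,0.947]]
    - [91,[0.78,0.842,-0.195],[0,0,0.947]]
    - [91,[0.78,0.842,-0.195],[0,0,0.947]]
    - [91,[0.78,0.842,-0.195],[0,0,0.947]]
    - [91,[0.78,0.842,-0.195],[0,0,0.947]]
    - [91,[0,0,0],[0,0,0]]
    - [91,[0,0,0],[0,0,0]]

```text
time_s: 1.68
ee_pos: [552.3, -172.0, 130.2]
ee_rot: [-179.9, -0.0, 87.1]
force: [-0.8, -0.3, -0.7]
gripper_width: 90.9
gripper_force: 0.0
```

Emit:
move_arm:
  motion:
    - [91,[0,0,-0.64],[0,0,0]]
    - [91,[0,0,-0.64],[0,0,0]]
    - [91,[0,0,-0.64],[0,0,0]]
    - [91,[0,0,-0.64],[0,0,0]]
    - [91,[0,0,-0.6],[0,0,0]]
    - [91,[0,0,0],[0,0,0]]
    - [60,[0,0,0],[0,0,0]]
    - [60,[0,0,0],[0,0,0]]
    - [60,[0,0,0],[0,0,0]]
    - [52,[0,0,0],[0,0,0]]
    - [48,[0,0,0],[0,0,0]]
    - [44,[0,0,0],[0,0,0]]
    - [38,[0,0,0],[0,0,0]]
    - [36,[0,0,0],[0,0,0]]
    - [36,[0,0,0],[0,0,0]]
    - [36,[0,0,0],[0,0,0]]
  grip_force: 8

```text
time_s: 3.02
ee_pos: [552.3, -173.2, 52.3]
ee_rot: [180.0, 0.0, 87.0]
force: [-0.1, 1.7, 1.4]
gripper_width: 41.8
gripper_force: 8.0
```

Gripped on 41.8 mm. Lift, carry to (470,-320), stop at about z 70.

Emit:
move_arm:
  motion:
    - [36,[0,0,0.3],[0,0,0]]
    - [36,[0,0,0.6],[0,0,0]]
    - [36,[0,0,0.8],[0,0,0]]
    - [36,[0,0,0.6],[0,0,0]]
    - [36,[-0.4,-0.7,0],[0,0,0]]
    - [36,[-0.4,-0.7,0],[0,0,0]]
    - [36,[-0.4,-0.7,0],[0,0,0]]
    - [36,[-0.4,-0.7,0],[0,0,0]]
    - [36,[-0.4,-0.7,0],[0,0,0]]
    - [36,[-0.4,-0.7,0],[0,0,0]]
    - [36,[-0.4,-0.7,0],[0,0,0]]
    - [36,[-0.4,-0.7,0],[0,0,0]]
    - [36,[0,-0.4,-0.4],[0,0,0]]
    - [36,[0,0,-0.6],[0,0,0]]
    - [36,[0,0,-0.6],[0,0,0]]
    - [36,[0,0,0],[0,0,0]]
    - [36,[0,0,0],[0,0,0]]

```text
time_s: 4.43
ee_pos: [471.9, -322.5, 68.6]
ee_rot: [-179.9, -0.1, 87.0]
force: [0.0, 0.5, -0.9]
gripper_width: 42.3
gripper_force: 8.0
```

```bash
cat > m3.py <<'E'
from h import *
t=grab_frame("top"); s=grab_frame("side"); cv2.imwrite("pics/t1.png",t); cv2.imwrite("pics/s1.png",s)
c=proj("side",[480,-270,30])[0].astype(int); print(c,state()["ee_pos"].round(1))
a=cv2.resize(t[170:300,290:460],(760,581),interpolation=cv2.INTER_CUBIC)
cv2.imwrite("pics/c1.png",a)
E
python3 m3.py
```

```text
[383 205] [ 472.8 -323.2   70.1]
```

View pics/s1.png

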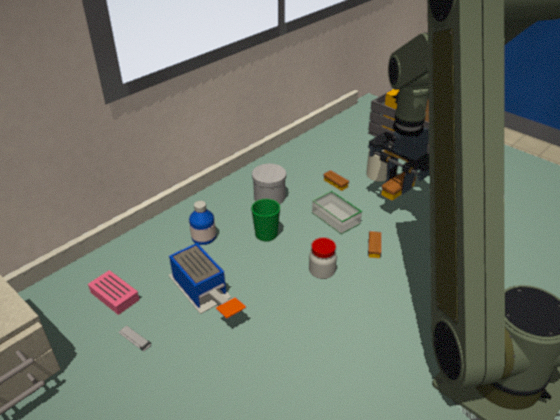

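Side view: brush hangs level in the gripper at (395,185), boxes empty at (336,211). Lower it to the board.

Emit:
move_arm:
  motion:
    - [36,[0,0,-0.5],[0,0,0]]
    - [36,[0,0,-0.6],[0,0,0]]
    - [36,[0,0,-0.5],[0,0,0]]
    - [36,[0,0,-0.4],[0,0,0]]
    - [36,[0,0,-0.2],[0,0,0]]
    - [36,[0,0,-0.1],[0,0,0]]
    - [36,[0,0,-0.08],[0,0,0]]
    - [36,[0,0,0],[0,0,0]]
    - [36,[0,0,0],[0,0,0]]

```text
time_s: 5.28
ee_pos: [472.5, -323.4, 10.7]
ee_rot: [179.9, 0.0, 87.0]
force: [-1.2, 0.1, -1.2]
gripper_width: 41.7
gripper_force: 8.0
```

Emit:
move_arm:
  motion:
    - [36,[0,0,-0.05],[0,0,0]]
    - [36,[0,0,-0.05],[0,0,0]]
    - [36,[0,0,0],[0,0,0]]
    - [36,[0,0,0],[0,0,0]]

```text
time_s: 5.62
ee_pos: [472.5, -323.4, 8.1]
ee_rot: [179.9, 0.0, 87.0]
force: [0.1, -0.1, 3.0]
gripper_width: 41.8
gripper_force: 8.0
```

Emit:
move_arm:
  motion:
    - [60,[0,0,0],[0,0,0]]
    - [80,[0,0,0],[0,0,0]]
    - [91,[0,0,0],[0,0,0]]
    - [91,[0,0,0],[0,0,0]]
    - [91,[0,0,0],[0,0,0]]
    - [91,[0,0,0],[0,0,0]]
    - [91,[0,0,0.5],[0,0,0]]
    - [91,[0,0,1],[0,0,0]]
    - [91,[0,0,1],[0,0,0]]
    - [91,[0,0,1],[0,0,0]]
    - [50,[0,0.5,1],[0,0,0.8]]
    - [20,[0,1,0.5],[0,0,0.95]]
    - [0,[0,1,0],[0,0,0.95]]
    - [0,[0,1,0],[0,0,0.95]]
    - [0,[0,1,0],[0,0,0.95]]
    - [0,[0,1,0],[0,0,0.95]]
    - [0,[0,1,0],[0,0,0.95]]
    - [0,[0,1,0],[0,0,0.95]]
    - [0,[0,1,0],[0,0,0.95]]
    - [0,[0,1,0],[0,0,0.95]]

```text
time_s: 7.28
ee_pos: [471.9, -84.5, 132.6]
ee_rot: [180.0, 0.0, 124.5]
force: [0.1, 0.7, -0.1]
gripper_width: 27.2
gripper_force: 0.0
```

Emit:
move_arm:
  motion:
    - [0,[0.042,0.935,0],[0,0,0.763]]
    - [0,[0.042,0.935,0],[0,0,0.763]]
    - [0,[0.042,0.935,0],[0,0,0.763]]
    - [0,[0.042,0.935,0],[0,0,0.763]]
    - [0,[0.042,0.935,0],[0,0,0.763]]
    - [0,[0.042,0.935,0],[0,0,0.763]]
    - [0,[0.042,0.935,0],[0,0,0.763]]
    - [0,[0.042,0.935,0],[0,0,0.763]]
    - [0,[0.042,0.935,0],[0,0,0.763]]
    - [0,[0.042,0.935,0],[0,0,0.763]]
    - [0,[0.042,0.935,0],[0,0,0.763]]
    - [0,[0.042,0.935,0],[0,0,0.763]]
    - [0,[0.042,0.935,0],[0,0,0.763]]
    - [0,[0.042,0.935,0],[0,0,0.763]]
    - [0,[0.042,0.935,0],[0,0,0.763]]
    - [0,[0,0,-0.6],[0,0,0]]
    - [0,[0,0,-0.8],[0,0,0]]
    - [0,[0,0,-0.6],[0,0,0]]
    - [0,[0,0,0],[0,0,0]]
    - [0,[0,0,0],[0,0,0]]

```text
time_s: 8.95
ee_pos: [487.4, 264.8, 82.1]
ee_rot: [-179.9, -0.1, 170.1]
force: [0.1, -0.4, 0.8]
gripper_width: 0.6
gripper_force: 0.0
```

```bash
cat > m4.py <<'E'
from h import *
t=grab_frame("top"); s=grab_frame("side"); cv2.imwrite("pics/t2.png",t); cv2.imwrite("pics/s2.png",s)
g=mask(t,(55,70,40),(85,255,255),(318,195,366,250))
print("box hull",g.sum()//255)
a=cv2.resize(t[198:252,315:370],(550,540),interpolation=cv2.INTER_CUBIC)
b=cv2.resize(s[230:330,160:260],(250,250))
o=np.zeros((540,800,3),np.uint8); o[:,:550]=a; o[:250,550:]=b
cv2.imwrite("pics/c2.png",o)
O=((3,120,70),(18,255,255))
for r in((370,230,420,290),): print("brush",rect("top",mask(t,*O,r),32))
E
python3 m4.py
```

```text
box hull 51
brush [ 472.6 -321.9   98.3   40.5   86.7]
```

View pics/c2.png

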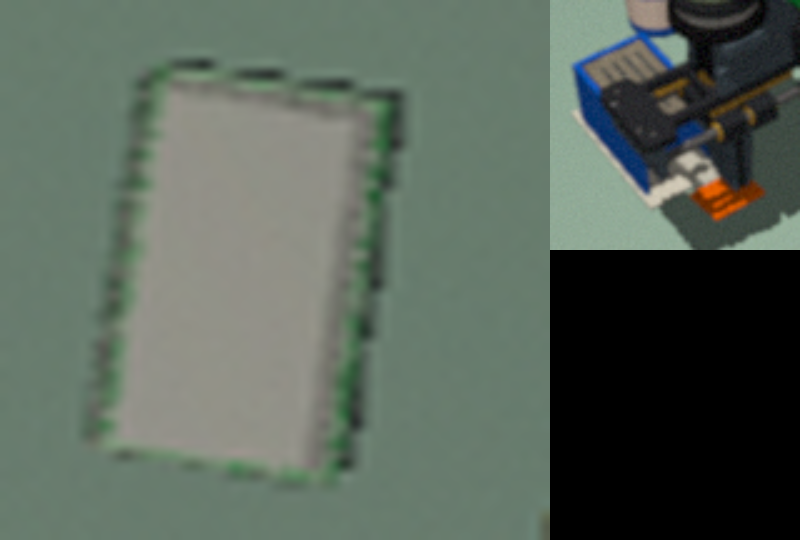

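The crop shows the empty upper box, with rim corners near (150,68), (392,95), (338,480), (98,445) in the crop. In the inset the fingers stand over the orange pad. The brush is flat at (472,-322). Next I press the pad.

Emit:
move_arm:
  motion:
    - [0,[0,0,-0.4],[0,0,0]]
    - [0,[0,0,-0.3],[0,0,0]]
    - [0,[0,0,-0.25],[0,0,0]]
    - [0,[0,0,-0.25],[0,0,0]]
    - [0,[0,0,-0.25],[0,0,0]]
    - [0,[0,0,-0.25],[0,0,0]]
    - [0,[0,0,-0.25],[0,0,0]]
    - [0,[0,0,-0.2],[0,0,0]]
    - [0,[0,0,-0.1],[0,0,0]]
    - [0,[0,0,0],[0,0,0]]

```text
time_s: 9.88
ee_pos: [486.7, 265.0, 26.1]
ee_rot: [-180.0, -0.1, 170.1]
force: [-3.2, 0.9, 3.4]
gripper_width: 0.3
gripper_force: 2.1
```

```bash
cat > m5.py <<'E'
from h import *
# corners of box in pics/t2.png
for c in (np.array([[150,68],[392,95],[338,480],[98,445]]),):
    uv=(c+.5)/10-.5+[315,198]; P=cast("top",uv,44)[:,:2]
    d=P[0]-P[3]+P[1]-P[2]
    print(P.mean(0).round(1),np.linalg.norm(np.roll(P,-1,0)-P,axis=1).round(1),np.degrees(np.arctan2(d[1],d[0])))
# side view cross-check: white-ish/green pixels of the box
s=cv2.imread("pics/s2.png")
m=mask(s,(0,0,110),(179,60,255),(306,188,366,236)); k=cv2.findContours(m,cv2.RETR_EXTERNAL,cv2.CHAIN_APPROX_NONE)[0]
a=cv2.resize(s[185:240,305:370],(780,600),interpolation=cv2.INTER_CUBIC) if 0 else cv2.resize(s[185:240,305:370],(650,550),interpolation=cv2.INTER_CUBIC)
cv2.imwrite("pics/c3.png",a)
E
python3 m5.py
```

```text
[ 563.9 -176.5] [ 73.2 116.5  72.2 114.1] -7.5717803277087725
```

Emit:
move_arm:
  motion:
    - [0,[0,0,-0.12],[0,0,0]]
    - [0,[0,0,-0.1],[0,0,0]]
    - [0,[0,0,-0.08],[0,0,0]]
    - [0,[0,0,0],[0,0,0]]
    - [0,[0,0,0],[0,0,0]]

```text
time_s: 10.3
ee_pos: [487.7, 265.0, 19.6]
ee_rot: [180.0, -0.0, 170.1]
force: [-2.7, -0.8, 8.7]
gripper_width: 0.1
gripper_force: 4.7
```

Emit:
move_arm:
  motion:
    - [0,[0,0,-0.06],[0,0,0]]
    - [0,[0,0,-0.06],[0,0,0]]
    - [0,[0,0,0],[0,0,0]]
    - [0,[0,0,0],[0,0,0]]

```text
time_s: 10.63
ee_pos: [487.9, 265.0, 18.9]
ee_rot: [179.9, 0.1, 170.1]
force: [-6.8, -2.3, 24.8]
gripper_width: 0.3
gripper_force: 12.7
```

Stop reached (25 N at 18.9). I raise and look at the block.

Emit:
move_arm:
  motion:
    - [0,[0,0,0.2],[0,0,0]]
    - [0,[0,0,0.6],[0,0,0]]
    - [0,[0,0,1],[0,0,0]]
    - [0,[0,0,1],[0,0,0]]
    - [40,[0,0,1],[0,0,0]]
    - [91,[0,0,1],[0,0,0]]
    - [91,[0,0,0.5],[0,0,0]]
    - [91,[0,0,0],[0,0,0]]
    - [91,[0,0,0],[0,0,0]]
    - [91,[0,0,0],[0,0,0]]

```text
time_s: 11.47
ee_pos: [487.1, 264.5, 146.8]
ee_rot: [-179.9, -0.1, 170.1]
force: [0.0, -0.6, -0.1]
gripper_width: 37.5
gripper_force: 0.0
```

```bash
cat > m6.py <<'E'
from h import *
t=grab_frame("top"); s=grab_frame("side"); cv2.imwrite("pics/t3.png",t); cv2.imwrite("pics/s3.png",s)
m=mask(t,(0,0,60),(40,90,255),(180,160,222,222)); print("block@102",rect("top",m,102)); print("state",state()["ee_pos"].round(1))
o=np.zeros((450,800,3),np.uint8)
o[:,:400]=cv2.resize(t[165:255,170:250],(400,450),interpolation=cv2.INTER_CUBIC)
o[:,400:]=cv2.resize(s[230:320,160:240],(400,450),interpolation=cv2.INTER_CUBIC)
cv2.imwrite("pics/c4.png",o)
E
python3 m6.py
```

```text
block@102 [635.6 239.2 104.9  59.7  -9.6]
state [487.  264.5 146.6]
```

View pics/c4.png

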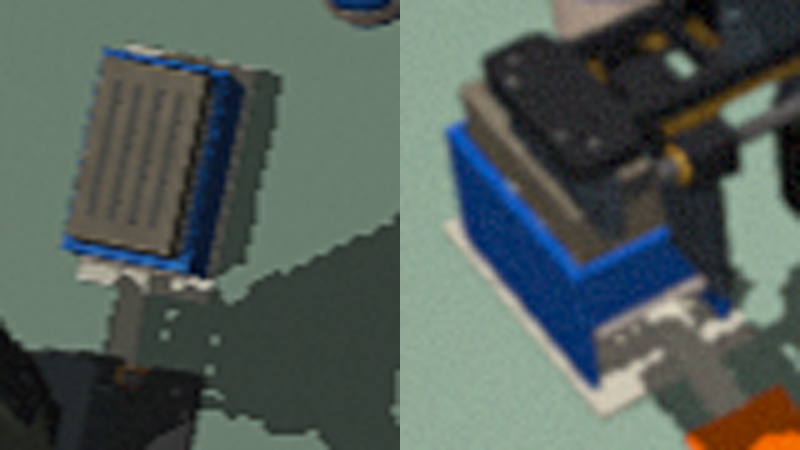

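View pics/c3.png

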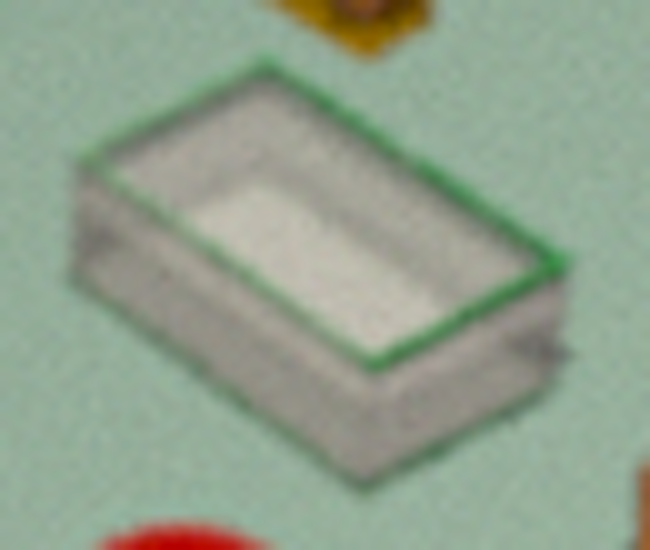

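The block is up and level at (635.6,239.2), yaw -9.6. The side crop gives rim corners (82,160), (267,65), (565,262), (375,362). I move over the block and cross-check the box.

Emit:
move_arm:
  motion:
    - [91,[0.74,-0.127,0],[0,0,0.01]]
    - [91,[0.74,-0.127,0],[0,0,0.01]]
    - [91,[0.74,-0.127,0],[0,0,0.01]]
    - [91,[0.74,-0.127,0],[0,0,0.01]]
    - [91,[0.74,-0.127,0],[0,0,0.01]]
    - [91,[0.74,-0.127,0],[0,0,0.01]]
    - [91,[0.74,-0.127,0],[0,0,0.01]]
    - [91,[0.74,-0.127,0],[0,0,0.01]]
    - [91,[0,0,0],[0,0,0]]
    - [91,[0,0,0],[0,0,0]]

```text
time_s: 12.4
ee_pos: [635.5, 239.1, 146.4]
ee_rot: [-179.9, -0.2, 170.4]
force: [0.2, 0.4, 0.4]
gripper_width: 91.0
gripper_force: 0.0
```

```bash
cat > m7.py <<'E'
from h import *
c=np.array([[267,65],[565,262],[375,362],[82,160]])
uv=(c+.5)/10-.5+[305,185]
P=cast("side",uv,44)[:,:2]; print(P.round(1).tolist())
e=np.roll(P,-1,0)-P
print(P.mean(0).round(1),np.linalg.norm(e,axis=1).round(1),np.degrees(np.arctan2(e[:,1],e[:,0])).round(1))
# systematic offset between views: jar lid / block top
for n,z in(("top",80),("side",80)):
    im=cv2.imread(f"pics/{'t' if n=='top' else 's'}2.png"); print(n,state()["ee_pos"].round(1))
    m=mask(im,(0,150,60),(6,255,255),(260,235,345,275)); print(rect(n,m,80))
E
python3 m7.py
```

```text
[[612.6, -212.2], [500.6, -197.9], [511.1, -131.6], [621.4, -145.1]]
[ 561.4 -171.7] [112.9  67.1 111.2  67.7] [172.7  81.   -7.  -97.5]
top [635.5 239.1 146.4]
[ 4.642e+02 -3.000e-01  5.460e+01  5.420e+01 -8.890e+01]
side [635.5 239.1 146.4]
[456.1  10.   66.   53.2 -49.1]
```

Descend to z≈91 (finger tips must stay above the box rim later) and grip.

Emit:
move_arm:
  motion:
    - [91,[0,0,-0.5],[0,0,0]]
    - [91,[0,0,-0.6],[0,0,0]]
    - [91,[0,0,-0.5],[0,0,0]]
    - [91,[0,0,-0.4],[0,0,0]]
    - [91,[0,0,-0.22],[0,0,0]]
    - [80,[0,0,0],[0,0,0]]
    - [72,[0,0,0],[0,0,0]]
    - [66,[0,0,0],[0,0,0]]
    - [64,[0,0,0],[0,0,0]]
    - [62,[0,0,0],[0,0,0]]
    - [60,[0,0,0],[0,0,0]]
    - [54,[0,0,0],[0,0,0]]
    - [54,[0,0,0],[0,0,0]]
    - [54,[0,0,0],[0,0,0]]
    - [54,[0,0,0],[0,0,0]]
  grip_force: 22

```text
time_s: 13.65
ee_pos: [636.3, 240.1, 93.5]
ee_rot: [179.9, 0.1, 170.5]
force: [0.7, 2.7, 4.3]
gripper_width: 60.1
gripper_force: 22.0
```

```bash
cat > m8.py <<'E'
from h import *
# green rim pixels: fit each side as a line, cast on z=44
def rim(n,im,roi,c0,ang,tol=9,full=(114,68)):
    b,g,r=[im[...,i].astype(int) for i in range(3)]
    x0,y0,x1,y1=roi; bg=np.median(im[y0:y1,x0:x1].reshape(-1,3),0)
    sc=(2*g-b-r); S=sc[y0:y1,x0:x1]
    ref=np.median(sc[y0-15:y0,x0:x1])
    v,u=np.nonzero(S>ref+14); w=(S-ref)[v,u].astype(float)
    P=cast(n,np.c_[u+x0,v+y0],44)[:,:2]
    for _ in range(5):
        a=np.radians(ang); R=np.array([[np.cos(a),np.sin(a)],[-np.sin(a),np.cos(a)]])
        Q=(P-c0)@R.T; out=[];sl=[]
        for ax,h in((0,full[0]/2),(1,full[1]/2)):
            for s in(-1,1):
                k=(abs(Q[:,ax]-s*h)<tol)&(abs(Q[:,1-ax])<(full[1-ax]/2-5))
                out.append((np.average(Q[k,ax],weights=w[k]) if k.any() else np.nan,k.sum()))
                if ax==1 and k.sum()>5: sl.append(np.polyfit(Q[k,0],Q[k,1],1,w=w[k])[0])
        d=np.array([(out[0][0]+out[1][0])/2,(out[2][0]+out[3][0])/2]); c0=c0+R.T@d; ang+=np.degrees(np.mean(sl))
    print(n,c0.round(1),round(ang,1),[(round(x,1),int(c)) for x,c in out])
if __name__=="__main__":
    rim("top",cv2.imread("pics/t2.png"),(318,198,362,252),np.array([563.,-176]),-7)
    rim("side",cv2.imread("pics/s2.png"),(306,189,366,236),np.array([562.,-174]),-7)
E
python3 m8.py
```

```text
top [ 563.2 -176.8] -8.0 [(np.float64(-57.1), 13), (np.float64(57.1), 7), (np.float64(-34.8), 38), (np.float64(34.8), 19)]
side [ 562.9 -172.1] -7.9 [(np.float64(-57.7), 31), (np.float64(57.7), 27), (np.float64(-34.7), 74), (np.float64(34.7), 2)]
```

Box is at about (563,-175), yaw -8; the two views differ by about 4 mm in y, so I'll check with the block hovering over it. Lift gently now.

Emit:
move_arm:
  motion:
    - [54,[0,0,0.1],[0,0,0]]
    - [54,[0,0,0.2],[0,0,0]]
    - [54,[0,0,0.3],[0,0,0]]
    - [54,[0,0,0.4],[0,0,0]]
    - [54,[0,0,0.4],[0,0,0]]
    - [54,[0,0,0.4],[0,0,0]]
    - [54,[0,0,0.2],[0,0,0]]
    - [54,[0,0,0],[0,0,0]]
    - [54,[0,0,0],[0,0,0]]

```text
time_s: 14.4
ee_pos: [636.0, 239.5, 143.4]
ee_rot: [180.0, 0.0, 170.5]
force: [0.9, 0.2, -1.6]
gripper_width: 59.8
gripper_force: 22.0
```

```bash
python3 - <<'E'
from h import *
s=grab_frame("side"); t=grab_frame("top"); cv2.imwrite("pics/s4.png",s); cv2.imwrite("pics/t4.png",t)
o=cv2.resize(s[190:320,140:270],(520,520),interpolation=cv2.INTER_CUBIC)
cv2.imwrite("pics/c5.png",o); print(state())
E
```

```text
{'time_s': 14.5, 'qpos': array([ 1.96742858e+01,  3.03571764e+01,  8.06439017e+01,  2.15887077e-03,
        6.90631568e+01, -6.07879785e+01]), 'qvel': array([-0.06043225,  0.30021042,  0.23843119, -0.00146711,  0.03015604,
       -0.00935747]), 'effort': array([-8.51267745e-03, -5.31704056e+01, -2.34961760e+01,  5.09739897e-03,
        7.84718734e-02,  3.40374795e-07]), 'ee_pos': array([635.46829876, 239.43440208, 142.32466944]), 'ee_rot': array([-1.79970410e+02, -5.70490947e-02,  1.70461477e+02]), 'force': array([-0.34639666, -0.53987896, -1.7508384 ]), 'torque': array([-0.0041017 , -0.11365959, -0.05380476]), 'gripper_force': 21.99933350086212, 'gripper_width': 59.35309537119659}
```

View pics/c5.png

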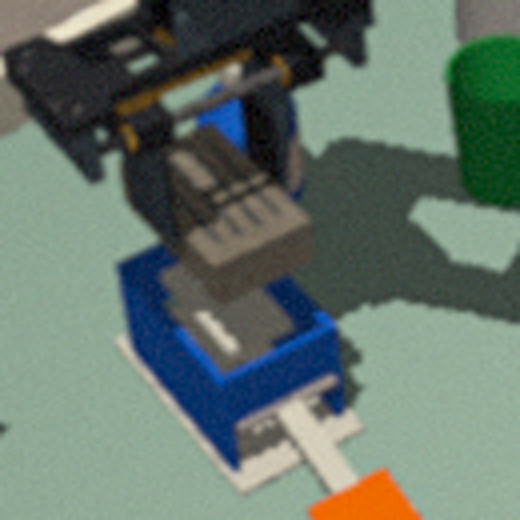

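Block is held level and clear of the frame. Carry it to above the box at (563,-175), yaw 172.

Emit:
move_arm:
  motion:
    - [54,[-0.053,-0.3,0],[0,0,0.02]]
    - [54,[-0.105,-0.6,0],[0,0,0.02]]
    - [54,[-0.158,-0.9,0],[0,0,0.02]]
    - [54,[-0.172,-0.98,0],[0,0,0.02]]
    - [54,[-0.172,-0.98,0],[0,0,0.02]]
    - [54,[-0.172,-0.98,0],[0,0,0.02]]
    - [54,[-0.172,-0.98,0],[0,0,0.02]]
    - [54,[-0.172,-0.98,0],[0,0,0.02]]
    - [54,[-0.172,-0.98,0],[0,0,0.02]]
    - [54,[-0.172,-0.98,0],[0,0,0.02]]
    - [54,[-0.172,-0.98,0],[0,0,0.02]]
    - [54,[-0.172,-0.98,0],[0,0,0.02]]
    - [54,[-0.172,-0.98,0],[0,0,0.02]]
    - [54,[-0.172,-0.98,0],[0,0,0.02]]
    - [54,[-0.172,-0.98,0],[0,0,0.02]]
    - [54,[-0.172,-0.98,0],[0,0,0.02]]
    - [54,[-0.172,-0.98,0],[0,0,0.02]]
    - [54,[-0.123,-0.7,0],[0,0,0.02]]
    - [54,[-0.06,-0.34,0],[0,0,0.02]]
    - [54,[0,0,0],[0,0,0]]

```text
time_s: 16.17
ee_pos: [562.0, -176.6, 142.7]
ee_rot: [-180.0, -0.0, 171.8]
force: [0.4, -0.4, -1.3]
gripper_width: 59.5
gripper_force: 22.0
```

Emit:
move_arm:
  motion:
    - [54,[0,0,-0.4],[0,0,0]]
    - [54,[0,0,-0.5],[0,0,0]]
    - [54,[0,0,-0.5],[0,0,0]]
    - [54,[0,0,-0.5],[0,0,0]]
    - [54,[0,0,-0.4],[0,0,0]]
    - [54,[0,0,-0.2],[0,0,0]]
    - [54,[0,0,0],[0,0,0]]
    - [54,[0,0,0],[0,0,0]]
    - [54,[0,0,0],[0,0,0]]

```text
time_s: 16.92
ee_pos: [563.8, -174.4, 80.9]
ee_rot: [-180.0, 0.1, 172.0]
force: [0.2, -0.2, -1.2]
gripper_width: 59.9
gripper_force: 22.0
```

```bash
python3 - <<'E'
from h import *
s=grab_frame("side"); t=grab_frame("top"); cv2.imwrite("pics/s5.png",s); cv2.imwrite("pics/t5.png",t)
o=np.zeros((500,800,3),np.uint8)
o[:,:400]=cv2.resize(s[175:240,305:357],(400,500),interpolation=cv2.INTER_CUBIC)
o[:,400:]=cv2.resize(t[196:256,316:364],(400,500),interpolation=cv2.INTER_CUBIC)
cv2.imwrite("pics/c6.png",o); print([np.round(state()[k],1) for k in("ee_pos","ee_rot","force")])
E
```

```text
[array([ 563.8, -174.5,   81.1]), array([-1.80e+02,  1.00e-01,  1.72e+02]), array([-0.2, -0.7, -1.9])]
```

View pics/c6.png

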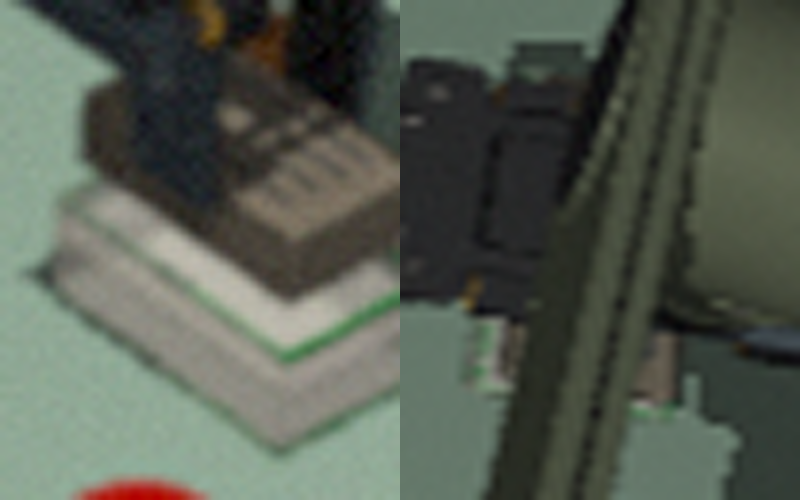

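Side crop shows the block hovering level over the box: block lower near corner at (290,298), rim near corner at (288,360), left corners at (85,160) and (65,200). I compare these within the same view to cancel the calibration bias.

```bash
python3 - <<'E'
from h import *
def un(c): c=np.array(c,float); return np.c_[(c[:,0]+.5)*52/400-.5+305,(c[:,1]+.5)*65/500-.5+175]
a=np.radians(-8); R=np.array([[np.cos(a),-np.sin(a)],[np.sin(a),np.cos(a)]])
for z in(59,61):
    B=cast("side",un([[290,298],[85,160]]),z)[:,:2]
    E=np.array([563.8,-174.5])+(R@np.array([[-53,30],[53,30]]).T).T
    print(z,"block corners",B.round(1).tolist(),"bias",(B-E).round(1).tolist())
r=cast("side",un([[288,362],[60,200]]),44)[:,:2]
F=(R@np.array([[-58.5,35.5],[58.5,35.5]]).T).T
print("rim",r.round(1).tolist(),"centre",(r-F).round(1).tolist(),"dir",np.degrees(np.arctan2(*(r[1]-r[0])[::-1])))
from m8 import rim
rim("side",cv2.imread("pics/s5.png"),(306,189,366,236),np.array([562.,-172]),-8)
E
```

```text
59 block corners [[518.6, -140.4], [618.2, -152.3]] bias [[3.2, -3.0], [-2.3, -0.1]]
61 block corners [[517.2, -138.4], [616.5, -150.2]] bias [[1.7, -1.0], [-4.0, 2.0]]
rim [[508.9, -128.7], [622.1, -144.3]] centre [[561.9, -172.0], [559.2, -171.3]] dir -7.846113654890689
side [ 565.1 -172. ] -9.7 [(np.float64(-59.7), 55), (np.float64(59.8), 19), (np.float64(-33.9), 11), (np.float64(34.5), 61)]
```

I use numeric edge profiles in the side view: the block's lower edge on its underside plane against the green rim on z=44.

```bash
cat > prof.py <<'E'
from h import *
import sys
def samp(n,im,c,yaw,X,Y,z):
    a=np.radians(yaw); x,y=np.meshgrid(X,Y)
    p=np.c_[(c[0]+x*np.cos(a)-y*np.sin(a)).ravel(),(c[1]+x*np.sin(a)+y*np.cos(a)).ravel(),np.full(x.size,z)]
    uv=proj(n,p).astype(np.float32)
    v=cv2.remap(im,uv[:,0].reshape(x.shape),uv[:,1].reshape(x.shape),cv2.INTER_LINEAR).astype(float)
    return v.mean(2), 2*v[...,1]-v[...,0]-v[...,2]
def run(f,zb,c,yaw=-8):
    im=cv2.imread(f); D=np.arange(0,31,1.)
    for nm,X,Y,ax in(("y+ far half",np.arange(24,50),20+D,1),("y+ near half",np.arange(-48,-24),20+D,1),("x- end",-42-D,np.arange(-20,25),0)):
        for z,k in((zb,0),(44,1)):
            v=samp("side",im,c,yaw,X,Y,z)[k].mean(ax)
            print(nm,"z",z,"bright" if k==0 else "green",v.round(0).astype(int).tolist())
if __name__=="__main__": run(sys.argv[1],float(sys.argv[2]),[float(sys.argv[3]),float(sys.argv[4])])
E
python3 prof.py pics/s5.png 59.6 563.8 -174.5
```

```text
y+ far half z 59.6 bright [45, 46, 46, 46, 47, 48, 49, 53, 58, 66, 76, 87, 98, 108, 117, 123, 128, 131, 133, 133, 134, 134, 134, 134, 134, 133, 132, 131, 130, 129, 128]
y+ far half z 44 green [7, 8, 9, 9, 9, 10, 10, 10, 10, 10, 12, 14, 16, 19, 21, 23, 23, 24, 23, 22, 19, 16, 14, 12, 11, 11, 12, 14, 15, 16, 18]
y+ near half z 59.6 bright [65, 64, 63, 62, 62, 63, 64, 68, 75, 86, 100, 116, 132, 145, 157, 166, 172, 176, 178, 179, 180, 180, 180, 180, 178, 174, 169, 162, 154, 147, 140]
y+ near half z 44 green [9, 8, 8, 9, 10, 10, 10, 10, 11, 13, 15, 19, 25, 31, 37, 41, 42, 41, 37, 31, 24, 18, 13, 10, 9, 8, 7, 7, 8, 9, 9]
x- end z 59.6 bright [62, 62, 62, 62, 62, 62, 63, 67, 73, 81, 90, 100, 108, 116, 122, 126, 128, 129, 130, 129, 129, 130, 130, 129, 127, 124, 119, 111, 104, 97, 92]
x- end z 44 green [7, 8, 9, 9, 9, 9, 9, 9, 10, 11, 14, 20, 30, 42, 57, 71, 81, 84, 79, 66, 50, 34, 21, 13, 8, 5, 4, 3, 4, 4, 4]
```

Relative offset from the box is about (-1.5,+1.0) mm local. I apply it and lower to just above the rim.

Emit:
move_arm:
  motion:
    - [54,[-0.054,0.048,-0.1],[0,0,0.08]]
    - [54,[0,0,-0.2],[0,0,0]]
    - [54,[0,0,-0.14],[0,0,0]]
    - [54,[0,0,-0.08],[0,0,0]]
    - [54,[0,0,0],[0,0,0]]
    - [54,[0,0,0],[0,0,0]]

```text
time_s: 17.52
ee_pos: [561.7, -173.2, 67.1]
ee_rot: [180.0, -0.0, 172.3]
force: [-0.3, 0.3, -1.5]
gripper_width: 59.9
gripper_force: 22.0
```

```bash
python3 - <<'E'
from h import *
from prof import run
s=grab_frame("side"); cv2.imwrite("pics/s6.png",s)
t=state(); print([np.round(t[k],1) for k in("ee_pos","ee_rot","force")])
run("pics/s6.png",t["ee_pos"][2]-21.4,t["ee_pos"][:2],-7.7)
E
```

```text
[array([ 561.9, -173.3,   67.3]), array([180. ,  -0. , 172.3]), array([ 0.2, -0.1, -1.6])]
y+ far half z 45.88641791776411 bright [45, 45, 46, 47, 48, 49, 51, 55, 60, 68, 78, 88, 98, 106, 112, 116, 117, 117, 117, 117, 119, 122, 126, 130, 133, 135, 137, 137, 138, 137, 136]
y+ far half z 44 green [3, 3, 3, 2, 2, 2, 5, 7, 8, 11, 13, 17, 22, 25, 26, 27, 26, 24, 21, 18, 14, 12, 11, 11, 11, 11, 11, 11, 12, 12, 14]
y+ near half z 45.88641791776411 bright [66, 65, 65, 64, 63, 64, 66, 70, 78, 88, 100, 114, 125, 135, 140, 142, 140, 137, 135, 133, 134, 137, 141, 145, 148, 149, 150, 150, 149, 147, 145]
y+ near half z 44 green [2, 2, 2, 2, 2, 3, 4, 7, 11, 16, 22, 28, 34, 39, 44, 45, 43, 39, 32, 26, 19, 14, 10, 9, 8, 8, 9, 9, 10, 10, 10]
x- end z 45.88641791776411 bright [63, 62, 62, 62, 62, 63, 66, 70, 77, 85, 93, 101, 105, 106, 104, 101, 97, 95, 96, 102, 109, 117, 125, 131, 135, 138, 139, 139, 136, 132, 128]
x- end z 44 green [4, 3, 3, 3, 2, 2, 3, 8, 16, 26, 39, 54, 69, 82, 89, 88, 80, 66, 50, 34, 22, 14, 8, 5, 4, 3, 3, 4, 5, 6, 6]
```

Nearly centred; small nudge of (-1,+0.4) mm, then lower in and watch the force.

Emit:
move_arm:
  motion:
    - [54,[-0.038,0.016,0],[0,0,0]]
    - [54,[0,0,-0.05],[0,0,0]]
    - [54,[0,0,-0.05],[0,0,0]]
    - [54,[0,0,-0.05],[0,0,0]]
    - [54,[0,0,0],[0,0,0]]
    - [54,[0,0,0],[0,0,0]]

```text
time_s: 18.07
ee_pos: [561.5, -173.0, 64.2]
ee_rot: [-180.0, 0.1, 172.3]
force: [1.3, -0.4, 4.7]
gripper_width: 59.8
gripper_force: 22.0
```

Contact on the rim (6 N). The moment should show which side.

```bash
python3 - <<'E'
from h import *
s=grab_frame("side"); t0=grab_frame("top"); cv2.imwrite("pics/s7.png",s)
t=state(); print([np.round(t[k],2) for k in("ee_pos","ee_rot","force","torque")])
for _ in range(4): grab_frame("top"); t=state(); print([np.round(t[k],2) for k in("ee_pos","force","torque")])
from prof import run
run("pics/s7.png",44,t["ee_pos"][:2],-7.7)
E
```

```text
[array([ 561.5 , -173.07,   64.2 ]), array([-1.7999e+02,  9.0000e-02,  1.7229e+02]), array([0.17, 0.35, 4.4 ]), array([ 0.05,  0.03, -0.09])]
[array([ 561.5 , -173.04,   64.18]), array([ 0.6 , -0.15,  5.6 ]), array([ 0.12,  0.01, -0.1 ])]
[array([ 561.48, -173.03,   64.16]), array([ 0.07, -0.09,  4.7 ]), array([ 0.09,  0.01, -0.12])]
[array([ 561.5 , -173.03,   64.18]), array([ 1.04, -0.19,  4.83]), array([ 0.1 ,  0.03, -0.11])]
[array([ 561.49, -173.06,   64.17]), array([ 0.56, -0.75,  4.89]), array([ 0.11,  0.02, -0.05])]
y+ far half z 44 bright [44, 46, 48, 49, 49, 48, 48, 49, 52, 57, 63, 70, 78, 85, 92, 98, 104, 110, 116, 121, 125, 129, 133, 136, 137, 138, 137, 136, 134, 131, 130]
y+ far half z 44 green [3, 3, 2, 2, 2, 3, 3, 3, 5, 9, 14, 20, 26, 30, 31, 30, 28, 25, 22, 18, 15, 12, 11, 11, 11, 11, 11, 12, 13, 16, 18]
y+ near half z 44 bright [64, 63, 64, 64, 64, 64, 65, 68, 72, 78, 85, 92, 99, 106, 111, 115, 119, 124, 129, 134, 140, 144, 148, 151, 153, 153, 151, 148, 145, 142, 140]
y+ near half z 44 green [3, 1, 0, 1, 2, 3, 5, 6, 9, 15, 23, 32, 41, 49, 53, 53, 49, 41, 33, 26, 20, 15, 11, 9, 8, 7, 8, 9, 9, 10, 9]
x- end z 44 bright [65, 65, 64, 63, 63, 63, 64, 67, 70, 74, 78, 82, 86, 91, 95, 100, 105, 111, 118, 124, 130, 135, 138, 140, 141, 140, 138, 135, 131, 126, 122]
x- end z 44 green [3, 3, 3, 3, 4, 4, 6, 11, 19, 31, 45, 60, 71, 78, 78, 72, 62, 48, 34, 23, 14, 9, 6, 5, 4, 4, 4, 4, 4, 5, 6]
```

The moment points to contact at the -x,+y side, which agrees with the top-view estimate. I raise slightly, shift (+1,-2) mm and try again.

Emit:
move_arm:
  motion:
    - [54,[0,0,0.08],[0,0,0]]
    - [54,[0.04,-0.08,0.04],[0,0,0]]
    - [54,[0,0,0],[0,0,0]]
    - [54,[0,0,-0.06],[0,0,0]]
    - [54,[0,0,-0.06],[0,0,0]]
    - [54,[0,0,-0.06],[0,0,0]]
    - [54,[0,0,0],[0,0,0]]
    - [54,[0,0,0],[0,0,0]]

```text
time_s: 19.03
ee_pos: [561.7, -174.8, 61.8]
ee_rot: [180.0, -0.0, 172.3]
force: [0.2, -0.4, -1.6]
gripper_width: 60.0
gripper_force: 22.0
```

```bash
cat > st.py <<'E'
from h import *
A=[]
for _ in range(4):
    grab_frame("top"); t=state(); A.append(np.r_[t["ee_pos"],t["force"],t["torque"]])
print(np.mean(A,0).round(2))
E
python3 st.py
```

```text
[ 5.6186e+02 -1.7478e+02  6.2040e+01 -9.0000e-02 -3.6000e-01 -1.6900e+00
  5.0000e-02 -1.3000e-01 -0.0000e+00]
```

It's entering without force. Continue down.

Emit:
move_arm:
  motion:
    - [54,[0.01,0,-0.06],[0,0,0]]
    - [54,[0,0,-0.08],[0,0,0]]
    - [54,[0,0,-0.08],[0,0,0]]
    - [54,[0,0,-0.08],[0,0,0]]
    - [54,[0,0,0],[0,0,0]]
    - [54,[0,0,0],[0,0,0]]

```text
time_s: 19.73
ee_pos: [562.0, -174.8, 54.4]
ee_rot: [180.0, -0.0, 172.3]
force: [0.5, -0.4, -0.9]
gripper_width: 59.6
gripper_force: 22.0
```

Emit:
move_arm:
  motion:
    - [54,[0,0,-0.06],[0,0,0]]
    - [54,[0,0,-0.06],[0,0,0]]
    - [54,[0,0,-0.03],[0,0,0]]
    - [54,[0,0,0],[0,0,0]]
    - [54,[0,0,0],[0,0,0]]

```text
time_s: 20.15
ee_pos: [562.1, -174.8, 50.8]
ee_rot: [180.0, -0.0, 172.3]
force: [-0.0, -0.2, -1.4]
gripper_width: 59.8
gripper_force: 22.0
```

Emit:
move_arm:
  motion:
    - [54,[0,0,-0.03],[0,0,0]]
    - [54,[0,0,-0.03],[0,0,0]]
    - [54,[0,0,-0.03],[0,0,0]]
    - [54,[0,0,0],[0,0,0]]
    - [54,[0,0,0],[0,0,0]]

```text
time_s: 20.57
ee_pos: [562.0, -174.9, 49.5]
ee_rot: [-180.0, 0.0, 172.3]
force: [-2.9, -0.0, 5.2]
gripper_width: 59.9
gripper_force: 22.0
```

Floor contact at exactly the expected height (49.5). Release slowly and rise.

Emit:
move_arm:
  motion:
    - [61,[0,0,0],[0,0,0]]
    - [63,[0,0,0],[0,0,0]]
    - [66,[0,0,0],[0,0,0]]
    - [72,[0,0,0],[0,0,0]]
    - [80,[0,0,0],[0,0,0]]
    - [88,[0,0,0],[0,0,0]]
    - [91,[0,0,0.1],[0,0,0]]
    - [91,[0,0,0.4],[0,0,0]]
    - [91,[0,0,1],[0,0,0]]
    - [91,[0,0,1],[0,0,0]]
    - [91,[0,0,1],[0,0,0]]
    - [91,[-0.8,-0.6,0.6],[0,0,0]]
    - [91,[-0.8,-0.6,0],[0,0,0]]
    - [91,[-0.8,-0.6,0],[0,0,0]]
    - [91,[-0.8,-0.6,0],[0,0,0]]
    - [91,[-0.8,-0.8,0],[0,0,0]]
    - [91,[-0.8,-0.8,0],[0,0,0]]
    - [91,[-0.8,-0.8,0],[0,0,0]]
    - [91,[-0.8,-0.8,0],[0,0,0]]
    - [91,[-0.8,-0.8,0],[0,0,0]]

```text
time_s: 22.23
ee_pos: [381.3, -335.8, 152.2]
ee_rot: [-180.0, 0.1, 172.3]
force: [0.3, -1.3, 0.1]
gripper_width: 91.0
gripper_force: 0.0
```

Emit:
move_arm:
  motion:
    - [91,[-0.3,-1,0],[0,0,0]]
    - [91,[-0.3,-1,0],[0,0,0]]
    - [91,[-0.3,-1,0],[0,0,0]]
    - [91,[-0.3,-1,0],[0,0,0]]
    - [91,[0,-0.5,0],[0,0,0]]
    - [91,[0,0,0],[0,0,0]]

```text
time_s: 22.73
ee_pos: [352.2, -449.7, 151.6]
ee_rot: [-179.9, 0.1, 172.2]
force: [-0.0, 0.2, -0.7]
gripper_width: 90.7
gripper_force: 0.0
```

```bash
python3 - <<'E'
from h import *
s=grab_frame("side"); t=grab_frame("top"); cv2.imwrite("pics/s8.png",s); cv2.imwrite("pics/t8.png",t)
m=mask(t,(0,0,50),(40,90,255),(318,198,366,252)); print("block@58",rect("top",m,58))
from m8 import rim
rim("top",t,(318,198,362,252),np.array([563.,-176]),-8)
rim("side",s,(306,189,366,236),np.array([562.,-172]),-8)
o=np.zeros((590,800,3),np.uint8)
o[:450,:500]=cv2.resize(s[188:242,308:368],(500,450),interpolation=cv2.INTER_CUBIC)
o[:300,500:]=cv2.resize(t[196:256,312:372],(300,300),interpolation=cv2.INTER_CUBIC)
o[300:525,500:]=cv2.resize(s[100:310],(300,225-112+0)) if 0 else cv2.resize(s,(300,225),interpolation=cv2.INTER_AREA)
cv2.imwrite("pics/c7.png",o); print(state()["ee_pos"].round(0))
E
```

```text
block@58 [ 562.3 -175.2  107.2   61.3   -8.3]
top [ 563.1 -177.4] -7.7 [(np.float64(-56.9), 6), (np.float64(56.9), 9), (np.float64(-34.0), 55), (np.float64(34.0), 12)]
side [nan nan] nan [(nan, 0), (nan, 0), (nan, 0), (nan, 0)]
[ 352. -447.  151.]
  return _methods._mean(a, axis=axis, dtype=dtype,
  ret = ret.dtype.type(ret / rcount)
```

View pics/c7.png

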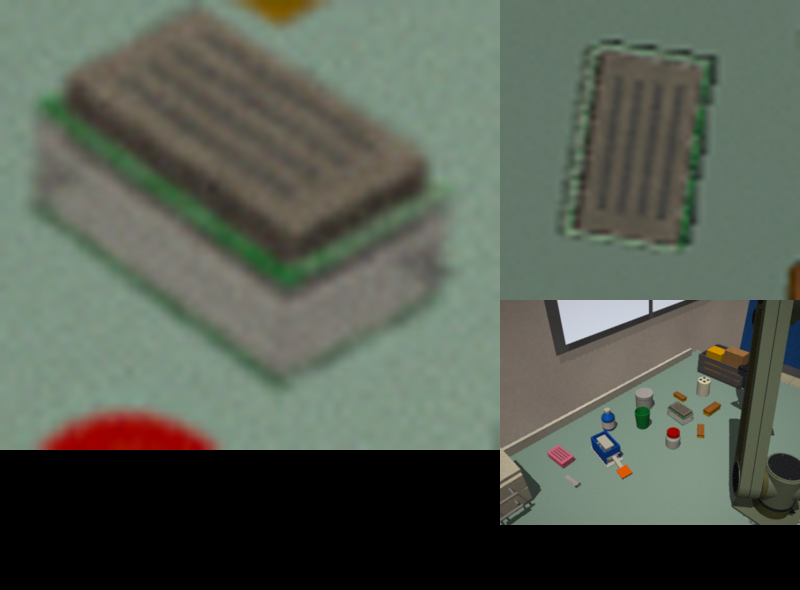

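The block sits flat and fully home with an even 14 mm above the rim. The boxes haven't moved, and the brush lies flat on the board at right. I hand it in.

```bash
python3 -c "
from workcell import *
print(job_done())"
```

```text
the job is handed in; nothing more can be done
None
```

The job is handed in: the brush lies bristles-down on the bare board, the paddle is fully pressed, and the block sits flat and fully home in the upper soap box, with the boxes still in place to within about 1 mm; the block touched the box rim once at about 6 N on the way in.

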